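# Load a sample holder under the roller toe of a stage clamp

## Robot

A 6-joint arm with a two-finger parallel gripper is mounted at the origin on the work surface; the furniture and walls round the work are solid. World frame = base frame: x ahead of the robot, y to its left, z up, the work surface at z = 0. Lengths are in m, angles in rad, forces in N, time in s.
With the tool pointing down it reaches from about 0.275 to 0.875 m from the base axis. Payload 12.5 kg.
Tool frame: the origin (TCP) lies on the centre line of the jaws, within the pads' length; the fingertips stand r.finger_overhang ahead of it and the grasp point (between the pads) lies 3 mm ahead of it (r.finger_overhang is the distance from the TCP to the fingertips, in m); z points along the fingers, y is the line along which they close (so a half turn about z gives the same grasp; the last joint's range is limited). The gripper opens to 85 mm and grips with 20 to 120 N. Pads are 22 mm wide; open, the fingers measure 114 mm over their backs; the gripper's body (76 mm by 85 mm) begins 54 mm behind the grasp point. The pads swing forward as they close: fully open they stand 13 mm farther back than shut.
Start: joints at [-1.375, 0.351, 1.652, -0, 1.139, -0.085], TCP at [0.152, -0.528, 0.253] pointing down, gripper open.
Joint ranges: [-2.75, 2.75], [-0.79, 2.1], [0.01, 2.65], [-1.57, 4.71], [0.07, 3.14], [-2.87, 2.87]. Speed limits (rad/s): [2.22, 2.22, 2.79, 3.14, 3.14, 3.14].

## Interface

Orientations are given as a unit quaternion [x, y, z, w].
In Python, from cell import r, optics gives the robot as it stands. The module is installed in compiled form; this text tells all that it offers. Calls block until the motion is done:
- r.move_to(position, orientation): joint-space move of the TCP to a pose.
- r.move_linear(position, rot=None, vel=0.15): straight line of the TCP; rot=None keeps the orientation; vel is the mean speed in m/s.
- r.set_joints(angles): joint-space move.
- r.set_gripper(opening, squeeze=None): opening from 0.0 (shut) to 1.0 (fully open); squeeze is the grip in N (None keeps the last); returns when the fingers have stopped.
- r.sleep(seconds).
- r.inverse_kinematics(position, orientation): joint angles nearest the present ones, or None.
- optics.get_image(name): name is "side" or "top" or "wrist"; returns a dict with "pixels" (420x560x3 uint8, red, green, blue), "depth" (420x560 float32, m along the optical axis (not along the pixel's ray), 0 where there is no reading), "fx", "fy", "cx", "cy" (pixels), "camera_from_world" (4x4, takes a point from world to camera coordinates); the wrist camera has in their place "mount" (4x4, takes a point from camera to tool coordinates, whose origin is the TCP and whose axes are the flange's). Camera axes: x right, y down, z forward; pixel columns grow to the right and rows downward; lengths in m; the calibration is good to about 2 mm. A picture is of the moment at which its call begins: read the wrist's pose just before it.
A pose or a line that the arm cannot do raises r.PlanningError and nothing moves.
- r.hand_in(): hands the job in; it is judged then, once.
Readings, each from a call of its own:
- r.current_t(): time.
- r.current_q(): joint angles.
- r.current_qvel(): joint speeds.
- r.current_effort(): joint torques, N m.
- r.current_tool_pos(): TCP position.
- r.current_ee_rot(): TCP orientation.
- r.current_contact_force(): force on the tool from outside, world axes, zero at the start.
- r.current_torque(): the same for the moment, N m.
- r.current_opening(): opening from 0.0 (shut) to 1.0 (fully open).
- r.current_finger_force(): force on a finger pad.
Only numpy, scipy, OpenCV 4.12 (cv2) and the standard library are available. Lean on these libraries where they do the work, as an engineer would, in place of code of your own. Each camera call takes 0.05 s, during which the arm holds its last target. There are 200 camera calls.

## Task

Load the aluminium sample holder into the steel stage clamp: lay it flat on the clamp's bed in front of the clamp head with its tongue pointing at the mouth, then slide it along the bed, tongue first under the overhang, until the sprung roller toe rides over the tongue's ridge and drops into the groove behind it. The head can be screwed down anywhere along its slots, so go slowly and by feel: when it stands against the back stop hold a push of about 12 N for half a second to bed it home, never pushing with more than 18 N. Then let go of it, and leave the other things on the bench where they are.

Things in the scene. Friction and masses are not known exactly. Their poses are not given: they have to be found in the camera images.
- holder: Loose plain aluminium sample holder, 92 mm long, 44 wide, 0.2 kg, flat on the bench at the start. Origin on its underside, z up, +x to the tip of its tongue. Plate x -44 to +10 mm, 9 mm thick; narrow tongue x +10 to +48. At the rear an upright grip rib across it: x -42 to -24, y -15 to 15, top z = 40 mm: grip its front and rear faces from above.
- tongue_tip (a point): Tip of the holder's tongue, at holder (48, 0, 0) mm, same axes. Tongue 30 mm wide. Its top from the tip back: 30 degree ramp from z 3.5 mm up to 9 mm, flat ridge at holder x 38.5 to 31.5, then a square step down into a cross groove at x 31.5 to 20 (floor z = 5), then 9 mm high again.
- rib (a point): Centre of the holder's grip rib, at holder (-33, 0, 23) mm, same axes. The rib is 18 mm thick along x, 30 mm wide along y, from z = 9 to 40 mm.
- fixture: Stage clamp of plain steel, fixed. Origin: centre of the underside of its bed, z up, +x is the insertion direction (bed's open end at -x). Bed 220 x 80 mm, top at z = 12 mm. On its far half the clamp head, 53 mm long, 76 wide, top 45 mm above the bench. Its mouth is at x = +40 mm, but the head is screwed down anywhere up to 15 mm nearer or farther: not measured.
- bed_top (a point): Centre of the bed's top face, fixture axes. The head's pocket: cheeks at y = +-16.5 mm with rounded 6 mm lead-in, roof 11 mm above the bed, sprung roller 14 mm and rigid back stop 35.5 mm inside the mouth. Home: tongue tip at the stop (or within 1 mm), so holder origin at x = 27.5 mm plus the head's setting (12.5 to 42.5). Sliding over the ramp takes 5 to 14 N, then less, until the stop.
- toe (a joint): Height of the sprung roller toe above its rest, m, up positive, 0 to 0.008. At 0 the underside of the roller (8 mm diameter) hangs 4 mm above the bed; a spring presses it down with 2 N, plus 0.7 N per mm. About 0.005 while it rides on the ridge, about 0.001 once it has dropped into the groove.
- tape_roll: Loose roll of tape lying flat, 97 mm diameter, 15 mm high, origin at the underside centre; leave alone.
- parts_cup: Loose small metal cup, 57 mm diameter, 24 mm high, origin at the underside centre; leave alone.
- calliper: Loose digital calliper lying flat, 190 mm long along its y, 69 mm wide, 15 mm high, origin at the underside centre; leave alone.
Not all that is in view belongs to the job. There is more than one size of the holder; the job needs the larger.

How it is judged:
By the outcome, as a careful person would: the job done as asked, in the order asked, and still so for the second after the job is handed in, with the robot touching nothing.
It also fails if it takes over 51 s, if anything falls off the work surface, if the arm or the gripper's body presses on something with over 40 N, if the wrist force passes 120 N, or if a joint passes its speed limit or range.

## Working session

There is one attempt and no reset: what is moved stays moved. The work goes in short steps, each a Python script; the robot and the scene stay as the last script left them, time stands still between calls to the robot, and variables do not carry over. Pictures are saved under pics/ and viewed, at most 10 in all, crops included, and the job is handed in when it is done.

```bash
mkdir -p pics
python3 - <<'E'
from cell import r, optics
import cv2,numpy as np
for n in ("top","side"):
    d=optics.get_image(n)
    np.savez(f"{n}0.npz",**{k:d[k] for k in d})
    cv2.imwrite(f"pics/{n}0.png",d["pixels"][:,:,::-1])
    print(n,d["fx"],d["camera_from_world"].round(3).tolist())
print(r.current_t(),r.finger_overhang,r.current_ee_rot(),r.current_contact_force())
E
```

```text
top 509.7212075085357 [[0.005, -1.0, 0.001, 0.07], [-0.996, -0.006, -0.087, 0.358], [0.087, -0.001, -0.996, 1.468], [0.0, 0.0, 0.0, 1.0]]
side 490.91702936010944 [[-0.211, 0.977, -0.018, 0.032], [0.489, 0.089, -0.868, -0.138], [-0.846, -0.192, -0.497, 1.422], [0.0, 0.0, 0.0, 1.0]]
0.1 0.022 [ 9.90158871e-01  1.39946829e-01 -3.48135347e-05 -5.42821008e-04] [ 0.4132267   0.58351741 -0.03080156]
```

View pics/top0.png

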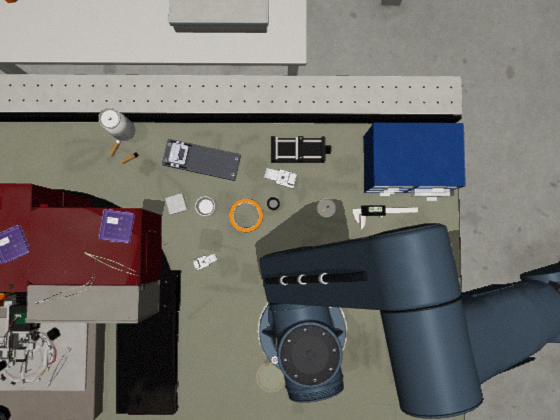

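View pics/side0.png

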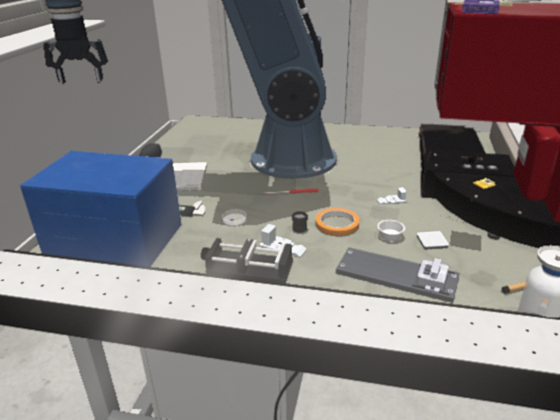

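In the top view there are two holder candidates: A at (281,178) and B at (205,262). The clamp bed is at (202,158), with its head at the left end near (178,153). A looks larger, so I'll check that in an enlarged crop.

```bash
cat > h.py <<'E'
import numpy as np
def pix2world(d,u,v,z):
    "pixel -> world point on plane of height z"
    M=np.linalg.inv(d["camera_from_world"]); K=[(u-d["cx"])/d["fx"],(v-d["cy"])/d["fy"],1]
    ray=M[:3,:3]@K; o=M[:3,3]
    return o+ray*(z-o[2])/ray[2]
E
python3 - <<'E'
import cv2,numpy as np
d=np.load("top0.npz"); im=d["pixels"][:,:,::-1]
a=cv2.resize(im[130:190,155:305],None,fx=5.3,fy=5.3,interpolation=cv2.INTER_CUBIC)
b=cv2.resize(im[245:280,155:305],None,fx=5.3,fy=5.3,interpolation=cv2.INTER_CUBIC)
cv2.imwrite("pics/crop.png",np.vstack([a,b]))
from h import *
for u,v,z in [(281,178,.009),(205,262,.009),(202,158,.012),(178,153,.045)]: print(u,v,pix2world(d,u,v,z).round(3))
M=np.linalg.inv(d["camera_from_world"])
v,u=np.mgrid[:420,:560]; D=d["depth"]
P=np.stack([(u-d["cx"])/d["fx"]*D,(v-d["cy"])/d["fy"]*D,D],-1)@M[:3,:3].T+M[:3,3]
for n,s in (("A",np.s_[165:192,260:300]),("B",np.s_[250:275,190:220])):
    q=P[s].reshape(-1,3); q=q[(q[:,2]>.0045)&(q[:,2]<.06)]
    print(n,len(q),cv2.minAreaRect((q[:,:2]*1000).astype(np.float32)),q[:,2].max())
    t=q[q[:,2]>.03]; print(t.mean(0) if len(t) else 0)
E
```

```text
281 178 [0.442 0.062 0.009]
205 262 [0.196 0.28  0.009]
202 158 [0.5   0.294 0.012]
178 153 [0.508 0.359 0.045]
A 439 ((442.6969909667969, 64.6552505493164), (77.65330505371094, 111.95413208007812), 0.17173568904399872) 0.048213480124207786
[0.43641702 0.03136277 0.04023231]
B 210 ((195.75929260253906, 282.05108642578125), (69.27650451660156, 83.74187469482422), 0.3117395043373108) 0.034755612686904414
[0.19356001 0.30293068 0.03295868]
```

View pics/crop.png

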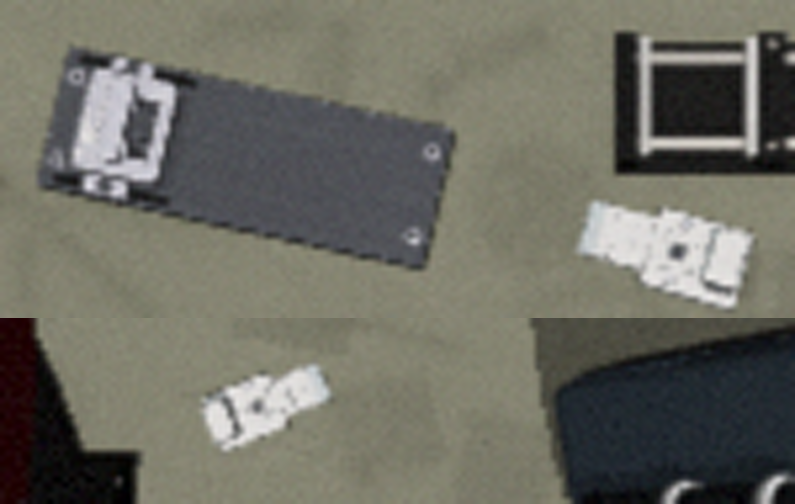

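A is the larger one, about 92 mm long against about 67 mm for B. Its rib is at the right and its tongue points left, toward +y in the world. Next I'll look at A and the clamp from close by with the wrist camera.

```bash
cat >> h.py <<'E'
from scipy.spatial.transform import Rotation as R
def quat(th):
    "tool down, tool y (closing line) along world angle th (mod pi)"
    a=(th+np.pi/2)/2
    return np.array([np.cos(a),np.sin(a),0,0])
def wristcam(r,optics):
    p,q=np.array(r.current_tool_pos()),r.current_ee_rot(); d=dict(optics.get_image("wrist"))
    T=np.eye(4);T[:3,:3]=R.from_quat(q).as_matrix();T[:3,3]=p
    d["camera_from_world"]=np.linalg.inv(T@d["mount"]); return d
E
python3 - <<'E'
from cell import r, optics
import cv2
from h import *
d0=np.load("top0.npz")
c=lambda u,v,z:pix2world(d0,155+u/5.3,130+v/5.3,z)
tip=c(585,228,.0035);rear=c(742,265,.009);print("tip,rear",tip,rear)
tl,tr,br,bl=[c(*p,.012) for p in((70,47),(455,130),(427,268),(40,188))]
print("bed",(tl+tr+br+bl)/4,np.linalg.norm(tl-tr),np.linalg.norm(tl-bl))
v=tl-tr+bl-br; print("angF",np.degrees(np.arctan2(v[1],v[0])))
v=tip-rear; th=np.arctan2(v[1],v[0]); print("angH",np.degrees(th),np.linalg.norm(v[:2]))
q=r.current_q()
for t in(th,th-np.pi):
    print(r.inverse_kinematics([.44,.06,.3],quat(t)),r.inverse_kinematics([.50,.30,.3],quat(t)))
print(optics.get_image("wrist")["mount"].round(3).tolist())
E
```

```text
tip,rear [0.45765583 0.10781516 0.0035    ] [0.43661671 0.02056213 0.009     ]
bed [0.49445285 0.29492683 0.012     ] 0.2195816668490842 0.08076575631005904
angF 78.29806969622771
angH 76.44319559900879 0.08975374916437183
[ 3.06226716e-02  1.03439829e-01  1.84814774e+00 -4.44089210e-16
  1.19000509e+00 -1.30356278e+00] [ 4.60587890e-01  3.69206163e-01  1.50652340e+00 -4.44089210e-16
  1.26586309e+00 -8.73597564e-01]
[ 3.06226716e-02  1.03439829e-01  1.84814774e+00 -4.44089210e-16
  1.19000509e+00  1.83802987e+00] [ 4.60587890e-01  3.69206163e-01  1.50652340e+00 -4.44089210e-16
  1.26586309e+00  2.26799509e+00]
[[0.001, -0.963, -0.268, 0.067], [1.0, 0.001, -0.0, 0.0], [0.0, -0.268, 0.963, -0.122], [0.0, 0.0, 0.0, 1.0]]
```

Run:
```python
from cell import r, optics
import cv2
from h import *
th=np.radians(77.5)
for n,p in (("wf",[.49,.29,.22]),("wh",[.445,.062,.17])):
    r.move_to(p,quat(th)); r.sleep(.15)
    d=wristcam(r,optics); np.savez(n+".npz",**d); cv2.imwrite(f"pics/{n}.png",d["pixels"][:,:,::-1]); print(r.current_t(),d["fx"],r.current_tool_pos())
```

```text
3.45 302.61440230314474 [0.49017679 0.28971996 0.22001171]
4.5917 302.61440230314474 [0.44541526 0.06286418 0.17014751]
```

View pics/wf.png

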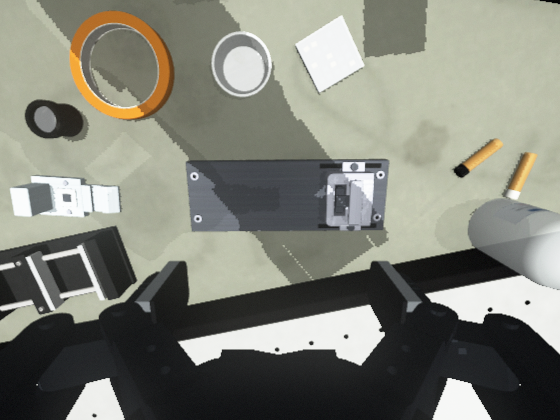

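View pics/wh.png

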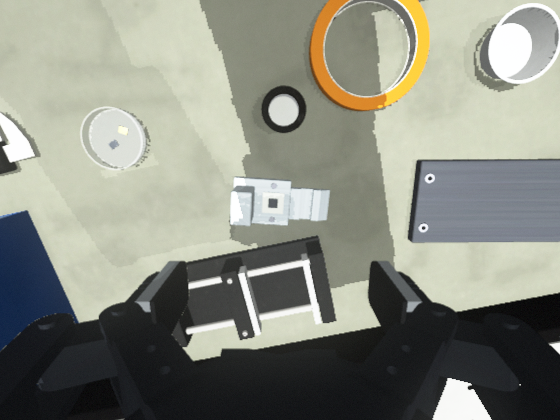

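The clamp bed runs from about (187,161) to (387,230), with the head at (350,198). The holder's rib is at (240,205) and its tip at (328,205). I'll enlarge both to read the corners.

Run:
```python
import cv2,numpy as np
f=np.load("wf.npz")["pixels"][:,:,::-1]; h=np.load("wh.npz")["pixels"][:,:,::-1]
a=cv2.resize(f[150:240,180:395],None,fx=3.6,fy=3.6,interpolation=cv2.INTER_CUBIC)
b=cv2.resize(h[165:240,220:340],None,fx=3.6,fy=3.6,interpolation=cv2.INTER_CUBIC)
b=cv2.copyMakeBorder(b,0,0,0,a.shape[1]-b.shape[1],cv2.BORDER_CONSTANT)
print(a.shape,b.shape)
cv2.imwrite("pics/crop2.png",np.vstack([a,b]))
from h import *
for n,(v0,v1,u0,u1) in (("wh",(165,240,225,340)),("wf",(150,240,180,395))):
    d=np.load(n+".npz"); M=np.linalg.inv(d["camera_from_world"])
    v,u=np.mgrid[:420,:560]; D=d["depth"]
    P=np.stack([(u-d["cx"])/d["fx"]*D,(v-d["cy"])/d["fy"]*D,D],-1)@M[:3,:3].T+M[:3,3]
    np.save(n+"P.npy",P); q=P[v0:v1,u0:u1].reshape(-1,3)
    print(n,"heights mm",np.histogram(q[:,2]*1000,bins=np.arange(-4,56,3)))
    lo,hi=((.006,.045) if n=="wh" else (.007,.05))
    k=q[(q[:,2]>lo)&(q[:,2]<hi)]; print(cv2.minAreaRect((k[:,:2]*1000).astype(np.float32)))
    lo,hi=((.035,.045) if n=="wh" else (.040,.05))
    k=q[(q[:,2]>lo)&(q[:,2]<hi)]; print("top",len(k),k[:,2].mean(),cv2.minAreaRect((k[:,:2]*1000).astype(np.float32)))
```

```text
(324, 774, 3) (270, 774, 3)
wh heights mm (array([   2, 3879,  803,  541, 1820,  666,   17,   20,   17,   17,   28,
         18,   18,   22,  252,  464,    0,    0,    0]), array([-4, -1,  2,  5,  8, 11, 14, 17, 20, 23, 26, 29, 32, 35, 38, 41, 44,
       47, 50, 53]))
((448.3940734863281, 62.76165771484375), (96.0540771484375, 54.669578552246094), 62.92817687988281)
top 738 0.04110225843319979 ((434.83160400390625, 32.019386291503906), (18.131174087524414, 30.039587020874023), 74.23194122314453)
wf heights mm (array([   4, 4396,  893,   55,   82, 9042, 1978,  234,  100,   43,   74,
        621, 1040,  151,    2,   26,  534,    2,    0]), array([-4, -1,  2,  5,  8, 11, 14, 17, 20, 23, 26, 29, 32, 35, 38, 41, 44,
       47, 50, 53]))
((494.547607421875, 298.13531494140625), (220.03488159179688, 80.11283111572266), 77.96498107910156)
top 562 0.045172705721987824 ((508.7718505859375, 364.7459716796875), (13.207820892333984, 43.75376892089844), 77.84742736816406)
```

View pics/crop2.png

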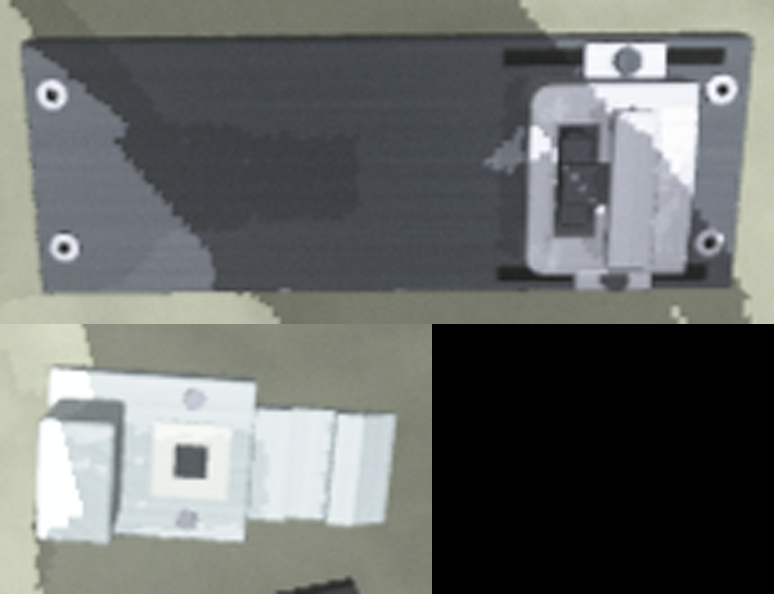

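Run:
```python
from h import *
h=np.load("wh.npz"); c=lambda u,v,z:pix2world(h,220+u/3.6,165+(v-324)/3.6,z)*1000
rib=np.array([434.8,32.0]); 
tip=(c(396,415,.0035)+c(386,522,.0035))[:2]/2; print("tip",tip,np.linalg.norm(tip-rib),np.degrees(np.arctan2(*(tip-rib)[::-1])))
a,b=c(256,381,.009),c(244,541,.009); print("plate front",a,b,np.linalg.norm(a-b),"x-dir ang",np.degrees(np.arctan2(*(a-b)[1::-1]))+(-90))
a,b=c(50,368,.009),c(256,381,.009); print("plate side ang",np.degrees(np.arctan2(*(b-a)[1::-1])),np.linalg.norm(a-b))
r1=[c(41,420,.040),c(113,422,.040),c(108,541,.040),c(38,537,.040)]; print("rib pix",np.mean(r1,0),np.linalg.norm(r1[0]-r1[1]),np.linalg.norm(r1[0]-r1[3]))
P=np.load("wfP.npy")[150:240,180:395].reshape(-1,3)*1000
t=np.radians(77.96); ex=np.array([np.cos(t),np.sin(t)]); ey=np.array([-ex[1],ex[0]])
for lo,hi in((28,37),(40,48),(28,48)):
    k=P[(P[:,2]>lo)&(P[:,2]<hi),:2]-[494.5,298.1]; x,y=k@ex,k@ey
    print(lo,hi,np.percentile(x,[0,1,50,99,100]).round(1),np.percentile(y,[0,1,50,99,100]).round(1))
```

```text
tip [458.88234534 110.16070968] 81.78664863421213 72.87524462832963
plate front [426.3091907   79.06865705   9.        ] [468.6449009   66.95419322   9.        ] 44.03490196929157 x-dir ang 74.03140074956997
plate side ang 73.99636616168608 53.91906902064274
rib pix [435.34909065  31.67526082  40.        ] 16.948471019511498 28.929637887455684
28 37 [40.6 41.  59.5 88.5 89.4] [-28.5 -28.    3.   28.3  28.6]
40 48 [61.5 61.8 68.1 74.6 74.7] [-21.9 -21.7   0.6  21.7  21.8]
28 48 [40.6 41.1 63.4 88.4 89.4] [-28.5 -27.9   2.4  28.   28.6]
```

Run:
```python
from cell import r
from h import *
P=np.load("whP.npy"); print("block h",np.nanpercentile(P[245:300,200:320,2],[50,99]))
q=quat(np.radians(74.0)); p=np.array([.4349,.0320,.0])
r.move_to(p+[0,0,.10],q); 
r.set_gripper(.55,60)
b=np.array(r.current_contact_force()); 
r.move_linear(p+[0,0,.037],vel=.1); print("down",np.array(r.current_contact_force())-b)
r.set_gripper(0,60); print("grip",r.current_opening(),r.current_finger_force(),np.array(r.current_contact_force())-b,r.current_tool_pos())
r.move_linear(p+[0,0,.087],vel=.1); print("up",r.current_opening(),r.current_finger_force(),np.array(r.current_contact_force())-b,b,r.current_t())
```

```text
block h [0.01142563 0.04801059]
down [ 0.04051604 -0.8316448   0.41782806]
grip 0.19952963632584642 58.911715149879456 [-1.24358855  0.06103957  6.79242055] [0.43525423 0.03204413 0.03765824]
up 0.19814269411140553 58.50279092788696 [ 0.02839215 -0.66741604 -1.60142298] [ 0.00994218  0.69381039 -0.49539446] 7.2667
```

```bash
cat >> h.py <<'E'
TF=np.radians(77.96); C=np.array([.4945,.2981]); EX=np.array([np.cos(TF),np.sin(TF)]); EY=np.array([-EX[1],EX[0]])
def F(x,y,z): return np.append(C+EX*x/1000+EY*y/1000,z)      # fixture x,y in mm, world z in m
def toF(p): k=(np.asarray(p)[...,:2]-C)*1000; return np.stack([k@EX,k@EY],-1)
E
python3 - <<'E'
from cell import r,optics
import cv2
from h import *
q=quat(TF)
r.move_to(F(-61,0,.085),q); r.move_linear(F(-61,0,.058),vel=.08); r.sleep(.2)
print(r.current_t(),r.current_tool_pos(),toF(r.current_tool_pos()),r.current_contact_force(),r.current_opening())
d=wristcam(r,optics); np.savez("wp.npz",**d)
im=d["pixels"][:,:,::-1]; cv2.imwrite("pics/wp.png",cv2.resize(im[60:360,90:470],None,fx=2,fy=2,interpolation=cv2.INTER_CUBIC))
E
```

```text
8.8083 [0.48197529 0.23849976 0.05834611] [-60.90175461  -0.18308802] [-0.69407856 -0.21411252 -2.35775354] 0.19890794071472978
```

View pics/wp.png

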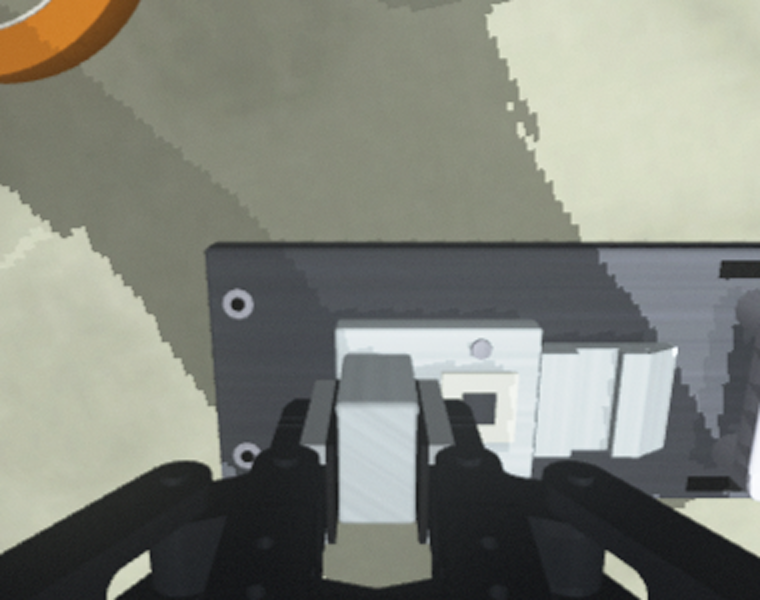

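The holder is held straight. Bed near edge is at crop y 243, the tongue sides at crop (545,349), (545,457) and (620,352), (615,456), and the tip at x about 665. I'll convert these to fixture coordinates.

Run:
```python
from h import *
d=np.load("wp.npz"); c=lambda u,v,z:toF(pix2world(d,90+u/2,60+v/2,z)).round(1)
print("bed edge",c(300,244,.012),c(600,243,.012),c(740,244,.012),"screws",c(238,304,.012),c(246,457,.012))
for z in(.0297,): print("tongue",c(545,350,z),c(541,457,z),c(620,352,z),c(614,456,z),"plate",c(340,330,z),c(541,330,z))
M=np.linalg.inv(d["camera_from_world"]);v,u=np.mgrid[:420,:560];D=d["depth"]
P=np.stack([(u-d["cx"])/d["fx"]*D,(v-d["cy"])/d["fy"]*D,D],-1)@M[:3,:3].T+M[:3,3]
f=toF(P);z=P[...,2]*1000
for a,b in((-18,-8),(2,10),(10,20)):
    m=(z>17)&(z<36)&(f[...,0]>a)&(f[...,0]<b)&(abs(f[...,1])<35)
    if m.sum(): print("tongue depth",a,b,m.sum(),np.median(z[m]),np.percentile(f[...,1][m],[1,99]))
m=(z>6)&(z<17)&(f[...,0]>-20)&(f[...,0]<20)&(f[...,1]>20)&(f[...,1]<60); print("bed y max",np.percentile(f[...,1][m],99),np.median(z[m]))
m=(z>25)&(z<50)&(f[...,0]>28)&(f[...,0]<70);print("head",m.sum(),np.percentile(f[...,0][m],[1,99]),np.percentile(f[...,1][m],[1,99]))
```

```text
bed edge [-83.   40.2] [ 1.1 40.6] [40.5 40.3] screws [-101.4   22.8] [-101.9  -26.4]
tongue [-17.1  15.1] [-15.9 -16.3] [ 2.7 14.5] [  4.4 -16. ] plate [-71.   20.6] [-18.6  20.6]
tongue depth -18 -8 1019 30.985550843676158 [-14.75869703  15.10308503]
tongue depth 2 10 998 30.74777506240067 [-14.66973503  15.13486091]
tongue depth 10 20 715 28.254029789230916 [-14.6895008   15.09631846]
bed y max 39.840784578150306 13.237120964316368
head 8246 [40.3004541 69.7183289] [-27.36492966  28.21084062]
```

```bash
cat >> h.py <<'E'
def force(r,b):
    f=np.array(r.current_contact_force())-b
    return np.array([-f[:2]@EX,-f[:2]@EY,f[2]])      # push along +x fixture, sideways push, up force on tool
E
python3 - <<'E'
from cell import r
from h import *
b=np.mean([r.current_contact_force() for _ in range(3)],0); np.save("b.npy",b)
x,y=-60.9,0.0; z=.0583
r.move_linear(F(x,y,.0525),vel=.04); z=.0525
while z>.0465:
    z-=.0005; r.move_linear(F(x,y,z),vel=.01); f=force(r,b)
    if f[2]>3: break
print("bed",z,r.current_tool_pos()[2],f,r.current_t())
np.save("z.npy",z)
r.move_linear(F(-48,y,z),vel=.03); print("slide",force(r,b),toF(r.current_tool_pos()),r.current_tool_pos()[2],r.current_t())
E
```

```text
bed 0.049499999999999995 0.04970431855823146 [ 0.20678175 -1.25744971  5.11884751] 10.65
slide [-1.46552304 -0.08276053  6.85105324] [-47.29732501  -0.21924128] 0.04969587492947686 11.2333
```

Run:
```python
from cell import r
from h import *
b=np.load("b.npy"); z=float(np.load("z.npy"))+.0002; x=-48.; log=[]
while x<5:
    x+=1.; r.move_linear(F(x,0,z),vel=.012); f=force(r,b); a=toF(r.current_tool_pos())
    log.append([r.current_t(),x,*a,*f])
    if f[0]>9.5 or abs(f[1])>8 or f[2]>20: break
for l in log[::3]+log[-4:]: print(np.round(l,2))
```

```text
[ 1.148e+01 -4.700e+01 -4.676e+01 -4.000e-02 -1.110e+00 -6.300e-01
  4.850e+00]
[ 12.23 -44.   -44.05   0.05   2.8   -0.61   7.7 ]
[ 12.98 -41.   -40.93  -0.     2.08  -0.69   5.91]
[ 1.373e+01 -3.800e+01 -3.791e+01  1.000e-02  1.690e+00 -2.100e-01
  6.820e+00]
[ 14.48 -35.   -34.9    0.     1.93  -0.33   6.3 ]
[ 1.523e+01 -3.200e+01 -3.189e+01  1.000e-02  2.150e+00  6.000e-02
  5.770e+00]
[ 15.98 -29.   -28.92  -0.     1.2    0.46   5.53]
[ 1.673e+01 -2.600e+01 -2.594e+01 -0.000e+00  2.100e+00 -2.000e-02
  5.960e+00]
[ 17.48 -23.   -23.67   0.1    8.07   0.03   8.85]
[ 18.23 -20.   -20.93   0.06  10.46   0.8    9.69]
[ 17.48 -23.   -23.67   0.1    8.07   0.03   8.85]
[ 17.73 -22.   -22.76   0.07   8.19   0.23   9.95]
[ 1.798e+01 -2.100e+01 -2.185e+01  7.000e-02  9.160e+00 -2.000e-02
  9.810e+00]
[ 18.23 -20.   -20.93   0.06  10.46   0.8    9.69]
```

Run:
```python
from cell import r
from h import *
b=np.load("b.npy"); z=float(np.load("z.npy"))+.0002; x=-20.; log=[]
while x<5:
    x+=.6 if x<-9 else .4; r.move_linear(F(x,0,z),vel=.012); f=force(r,b); a=toF(r.current_tool_pos())
    log.append([r.current_t(),x,*a,*f])
    if f[0]>14.5 or abs(f[1])>8 or f[2]>20 or (x>-9 and f[0]>9): break
print(np.array2string(np.array(log)[:,:],precision=2,suppress_small=True))
```

```text
[[ 18.48 -19.4  -20.42   0.1   10.14  -0.34  10.31]
 [ 18.73 -18.8  -19.91   0.09  12.43   0.78  10.33]
 [ 18.98 -18.2  -19.38   0.11  11.79   0.21  11.7 ]
 [ 19.23 -17.6  -18.82   0.13  12.61  -0.17  10.47]
 [ 19.48 -17.   -18.21   0.11  12.4   -0.25  10.78]
 [ 19.73 -16.4  -17.58   0.13  12.2    0.05  10.71]
 [ 19.98 -15.8  -16.86   0.1   11.29   0.44  10.08]
 [ 20.23 -15.2  -16.12   0.08   9.78  -0.04   9.43]
 [ 20.48 -14.6  -15.41   0.1    8.06   0.5    8.87]
 [ 20.73 -14.   -14.77   0.06   8.09   0.66   9.16]
 [ 20.98 -13.4  -14.17   0.09   7.8   -1.12   9.11]
 [ 21.23 -12.8  -13.53   0.08   7.99   0.86   8.99]
 [ 21.48 -12.2  -12.95   0.09   7.96   0.92   8.45]
 [ 21.73 -11.6  -12.34   0.08   8.59  -0.01   9.01]
 [ 21.98 -11.   -11.76   0.07   7.6    1.22   8.39]
 [ 22.23 -10.4  -11.16   0.06   8.69   0.56   7.69]
 [ 22.48  -9.8  -10.57   0.08   9.2    1.53   9.4 ]
 [ 22.73  -9.2   -9.94   0.05   8.75   0.09   8.75]
 [ 22.98  -8.6   -9.29   0.03   7.41   0.55   9.09]
 [ 23.23  -8.2   -8.8    0.04   7.41   0.41   7.55]
 [ 23.48  -7.8   -8.26   0.05   5.55   0.18   7.31]
 [ 23.73  -7.4   -7.54   0.05   4.08  -0.39   6.67]
 [ 23.98  -7.    -6.78  -0.01   1.02  -0.1    4.73]
 [ 24.23  -6.6   -6.02  -0.07  -3.49  -0.04   2.15]
 [ 24.48  -6.2   -5.68  -0.04  -6.55  -0.91   1.54]
 [ 24.73  -5.8   -5.56  -0.07  -5.13  -0.33   1.38]
 [ 24.98  -5.4   -5.51  -0.03  -2.79   0.05   2.96]
 [ 25.23  -5.    -5.39  -0.02   2.75  -0.52   5.4 ]
 [ 25.48  -4.6   -5.16   0.05   4.92   0.16   6.35]
 [ 25.73  -4.2   -4.84   0.05   4.9    0.77   6.62]
 [ 25.98  -3.8   -4.46   0.06   6.08   0.5    7.46]
 [ 26.23  -3.4   -4.22   0.07   7.96   0.34   8.47]
 [ 26.48  -3.    -4.2    0.07   9.38   1.79   9.03]]
```

The roller dropped into the groove at about x = -6, and the holder now stands against the back stop at about x = -4.2. Next I'll ease the down-force, push to about 12–13 N and hold.

Run:
```python
from cell import r
from h import *
b=np.load("b.npy"); z=float(np.load("z.npy"))+.0005; x=-3.
g=lambda: np.mean([(force(r,b),r.sleep(.02))[0] for _ in range(5)],0)
r.move_linear(F(x,0,z),vel=.012); f=g(); print(f)
while f[0]<12.3 and x<0:
    x+=.2; r.move_linear(F(x,0,z),vel=.012); f=g(); print(round(x,1),f.round(1),toF(r.current_tool_pos()).round(2))
H=[]
t=r.current_t()
while r.current_t()-t<.7: H.append(force(r,b)[0]); r.sleep(.05)
print("hold",np.round([min(H),np.mean(H),max(H)],1),toF(r.current_tool_pos()),r.current_t())
np.save("x.npy",x)
```

```text
[8.68185126 1.82602543 5.7914938 ]
-2.8 [10.   1.4  6.9] [-4.16  0.14]
-2.6 [11.6  2.   7.4] [-4.14  0.14]
-2.4 [12.9  2.2  8.1] [-4.14  0.13]
hold [12.  12.8 13.6] [-4.13575158  0.14057379] 28.5667
```

Bedded home: an average of 12.8 N was held for 0.7 s and the position didn't move. Now I'll ease the push off, release with a limited opening because the head is close, and retreat.

Run:
```python
from cell import r,optics
import cv2
from h import *
b=np.load("b.npy"); z=float(np.load("z.npy"))+.0005; x=float(np.load("x.npy"))
x-=1.2; z+=.0003
r.move_linear(F(x,0,z),vel=.012); r.sleep(.1); print("eased",force(r,b),toF(r.current_tool_pos()))
r.set_gripper(.42); r.sleep(.1); print("open",r.current_opening(),force(r,b),r.current_finger_force())
r.move_linear(F(x,0,z+.06),vel=.08); print("up",force(r,b))
r.move_linear(F(-30,0,.20),vel=.15); r.sleep(.2)
d=wristcam(r,optics); np.savez("we.npz",**d); print(r.current_t())
cv2.imwrite("pics/we.png",cv2.resize(d["pixels"][130:270,150:450,::-1],None,fx=2.6,fy=2.6,interpolation=cv2.INTER_CUBIC))
M=np.linalg.inv(d["camera_from_world"]);v,u=np.mgrid[:420,:560];D=d["depth"]
P=np.stack([(u-d["cx"])/d["fx"]*D,(v-d["cy"])/d["fy"]*D,D],-1)@M[:3,:3].T+M[:3,3]; f=toF(P);zz=P[...,2]*1000
m=(zz>46)&(zz<58)&(abs(f[...,1])<20)&(f[...,0]<15)&(f[...,0]>-25)
print("rib",m.sum(),np.median(zz[m]),np.percentile(f[m],[1,99],axis=0))
```

```text
eased [ 4.89661542  2.24472391 -0.60645649] [-4.20890953  0.2009152 ]
open 0.42166974795429196 [-1.20611085  0.11630937  1.5194559 ] 0.0
up [-0.9069158  -0.75394966  2.51641508]
31.2667
rib 654 53.167670007150114 [[-13.58940353 -14.10478601]
 [  4.00221285  15.44430911]]
```

View pics/we.png

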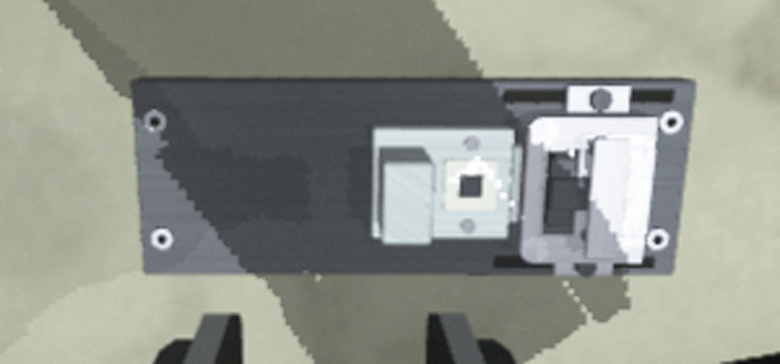

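The picture shows the holder flat on the bed with its tongue under the head. The rib measures at x ≈ -4.8 mm, against about -5 mm expected at home, and the gripper is clear.

```bash
python3 -c "
from cell import r
print(r.hand_in(), r.current_t())"
```

```text
the job is handed in; nothing more can be done
the job is handed in; nothing more can be done
```

The larger holder is in the clamp with the roller dropped into the groove; I bedded it against the stop at about 12.8 N for 0.7 s, released it and handed the job in at about 31 s, touching nothing else on the bench.

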